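Pop the coin tray and trap it

TASK

At the care-home shop table, press the round eject button on top of the change box with one fingertip, and stop the spring-loaded coin tray with the other finger as it pops out: let it come at least a finger's width (10 mm) out, but do not let it run more than half-way. The program finishes while holding it like that, with one finger keeping the button down and the other finger blocking the front panel of the tray. Do not pinch or lift anything, and leave the groceries where they stand.

Things in the scene. Friction and masses are not known exactly. Their poses are not given: they have to be found in the camera images.
- change_box: grey change box fixed to the table, 160 mm deep (its x) x 120 mm wide (its y), flat top 60 mm above the table, with a clear window over the rear part. Origin: centre of its underside, on the table; its own x axis points away from the tray's front, so the tray comes out along its -x (to the robot's side, turned by the box's yaw, which is within 0.5 rad). The box does not move. 130 mm in front of it and the space above are kept clear
- button_top (a point): centre of the flat top of the round eject button (32 mm diameter), on top of the change box 56 mm in front of its origin, on the middle line; 74 mm above the table when up, moves down with the button
- eject_button (a joint): how far the eject button is pushed down, m: 0 up, 0.009 fully down. Spring return: about 2 N to start, 5.3 N fully down. The tray is released at about 5 to 6 mm. To count as kept down it must be pushed at least 3 mm
- tray_front (a point): middle of the upper edge of the outer (outward looking) face of the tray's upright front panel, 91 mm above the table; the panel is an aluminium plate 100 mm wide, 8 mm thick, from 6 to 91 mm above the table, so it stands 17 mm above the button's top and 31 mm above the box's top. With the tray shut the outer face is 34 mm in front of the button's centre (the inner face 26 mm); it moves out with the tray
- coin_tray (a joint): how far the coin tray is out, m: 0 shut and latched, 0.08 fully out. When the button is pressed a spring drives it out with about 4 N; unhindered it is fully out within about half a second. It stays latched until then and is not latched again by letting the button go
- tea_carton: cardboard tea carton 55 x 75 mm, 90 mm tall, standing near the box, bystander; origin: centre of its underside
- apple: apple 80 mm in diameter, 70 mm tall (thin stem to 78 mm), bystander; origin: centre of its underside
- jam_jar: jar 60 mm in diameter, 85 mm tall, bystander; origin: centre of its underside
Not all that is in view belongs to the job. Of the things shaped like the change_box, the grey one is meant.

How it is judged:
By the outcome, as a careful person would: the job done as asked, in the order asked, and still so for the second after the job is handed in, while the arm keeps its last pose, push and grip.
It also fails if it takes over 37 s, if anything falls off the work surface, if the arm or the gripper's body presses on something with over 40 N, if the wrist force passes 120 N, or if a joint passes its speed limit or range.

ROBOT

A 6-joint arm with a two-finger parallel gripper is mounted at the origin on the work surface. World frame = base frame: x ahead of the robot, y to its left, z up, the work surface at z = 0. Lengths are in mm, angles in rad, forces in N, time in s.
With the tool pointing down it reaches from about 300 to 775 mm from the base axis. Payload 14.6 kg.
Tool frame: the origin (TCP) lies on the centre line of the jaws, within the pads' length; the fingertips stand 22 mm ahead of it and the grasp point (between the pads) lies 3 mm ahead of it (manip.tcp_to_tips is the distance from the TCP to the fingertips, in mm); z points along the fingers, y is the direction in which the jaws open and shut (so a half turn about z gives the same grasp; the last joint's range is limited). The gripper opens to 94 mm and grips with 3 to 60 N. Pads are 16 mm wide; open, the fingers measure 119 mm over their backs; the gripper's body (75 mm by 177 mm) begins 78 mm behind the grasp point.
Start: joints at [1.225, 0.3, 1.521, -0, 1.321, -0.067], TCP at [151.359, 528.753, 227.446] pointing down, gripper open.
Joint ranges: [-3.03, 3.03], [-0.79, 2.21], [0.23, 2.52], [-1.04, 4.18], [0, 3.07], [-2.55, 2.55]. Speed limits (rad/s): [2.22, 2.22, 2.57, 3.14, 3.14, 3.14].

INTERFACE

Orientations are given as [roll, pitch, yaw] about the fixed x, y, z axes, in that order (R = Rz(yaw) Ry(pitch) Rx(roll)).
In Python, from cell import manip, vision, workorder gives the robot as it stands.
- The arm moves only by the tool carry_out, never from a script. Its argument "deltas" is a list of rows, each a list of 3 entries, a list of its own where there are three numbers: the shift along the tool's x, y, z in cm, then the turn about the tool's z in degrees, then the opening, from 0 (shut) to 1 (fully open). A call has 1 to 20 rows; each row shifts and turns the commanded pose from where the row before left it, along the tool's axes as they then stand; what a row does not reach is not made up. A row lasts 1/12 s, in which the tool goes at most 41.7 mm and 7.16 degrees, less where a joint would pass 70% of its speed; a pose out of reach is approached as far as the arm can. A call with a gripper value outside its range is refused whole. The fingers move at their own pace and stop on an object; "grip_force" is the grip in N (left out, the last holds). Time passes only in rows, so rows that do not move let the fingers close. It gives the time, the measured TCP pose, the force and the opening at its end, in the units of the state.
- manip.read_state(): the state, without advancing time (a new reading comes with each control period).
- vision.camera(name): name is "side" or "top"; returns (picture, depth): 480x640x3 uint8, red, green, blue; 480x640 float32, mm along the optical axis (not along the pixel's ray), 0 where there is no reading.
- vision.calibration(name): a dict with "mtx" (3x3 intrinsics, pixels), "distortion" ([k1, k2, p1, p2, k3] as OpenCV has them; the pictures are not rectified), "eye" and "orientation" of the camera in the world. Camera axes: x right, y down, z forward; pixel columns grow to the right and rows downward; lengths in mm; the calibration is good to about 2 mm. A picture is of the moment at which its call begins. calibration takes no time and is no camera call.
- workorder.sign_off(): hands the job in, once; it reports no verdict.
The state is a dict: "clock": time; "joints": joint angles; "qd": joint speeds; "effort": joint torques, N m; "eef_pos": TCP position; "eef_rot": TCP orientation; "wrist_force": force on the tool from outside, world axes, zero at the start; "moment": the same for the moment, N m; "finger_gap": finger opening in mm.
Only numpy, scipy, OpenCV 4.12 (cv2) and the standard library are available. Lean on these libraries where they do the work, as an engineer would, in place of code of your own. Each camera call takes 0.05 s, during which the arm holds its last target.

## Working session

There is one attempt and no reset: what is moved stays moved. The work goes in short steps, Python scripts to look and compute and a tool call to move; the robot and the scene stay as the last step left them, time stands still between calls to the robot, and variables do not carry over. Pictures are saved under pics/ and viewed, and the job is handed in when it is done.

Besides the shell and the picture viewer there is one more tool, called after "Emit:" as name([rows], argument=value, ...), one row to a line, values as JSON. carry_out: Moves the arm, as the interface text tells. Its arguments: {"type":"object","properties":{"deltas":{"type":"array","items":{"type":"array"}},"grip_force":{"type":"number"}},"required":["deltas"]}

```bash
mkdir -p pics; ls; python3 - <<'E'
from cell import manip, vision, workorder
import cv2, numpy as np
print(manip.read_state(), manip.tcp_to_tips)
for n in ("side","top"):
    p,d=vision.camera(n); np.savez(f"pics/{n}1.npz",p=p,d=d)
    cv2.imwrite(f"pics/{n}1.png",cv2.cvtColor(p,cv2.COLOR_RGB2BGR)); print(n,vision.calibration(n))
E
```

```text
pics
{'clock': 0.0, 'joints': array([ 1.22539097e+00,  3.00469597e-01,  1.52153800e+00, -6.98116513e-07,
        1.32068842e+00, -6.65918848e-02]), 'qd': array([-5.45555275e-05, -9.58155084e-04, -1.61926994e-03, -4.30448463e-04,
       -4.09049494e-04,  6.84857507e-04]), 'effort': array([-2.14758670e-04, -5.31811917e+01, -3.52731693e+01,  7.06837233e-02,
        2.44475668e-02, -1.32250907e-04]), 'eef_pos': array([151.29314647, 528.55554727, 226.90535935]), 'eef_rot': array([-3.14049169e+00, -7.27462287e-05,  2.86277931e+00]), 'wrist_force': array([ 0.24500846, -1.00408951,  0.21739551]), 'moment': array([-0.02699207,  0.01869546, -0.04658957]), 'finger_gap': 94.03866688907455} 22.0
side {'mtx': array([[443.65944292,   0.        , 321.50898076],
       [  0.        , 443.65944292, 243.50942262],
       [  0.        ,   0.        ,   1.        ]]), 'distortion': array([-0.03667485,  0.        ,  0.        ,  0.        ,  0.        ]), 'eye': array([478.55524508, 803.15501296, 580.8688999 ]), 'orientation': array([-2.11931161, -0.01590101, -2.91677459])}
top {'mtx': array([[545.21381543,   0.        , 326.45176168],
       [  0.        , 545.21381543, 245.97323753],
       [  0.        ,   0.        ,   1.        ]]), 'distortion': array([-0.15919593,  0.        ,  0.        ,  0.        ,  0.        ]), 'eye': array([471.63050721,  54.43697559, 991.97124475]), 'orientation': array([-2.95466319e+00, -2.23352383e-03, -1.57133668e+00])}
```

View pics/top1.png

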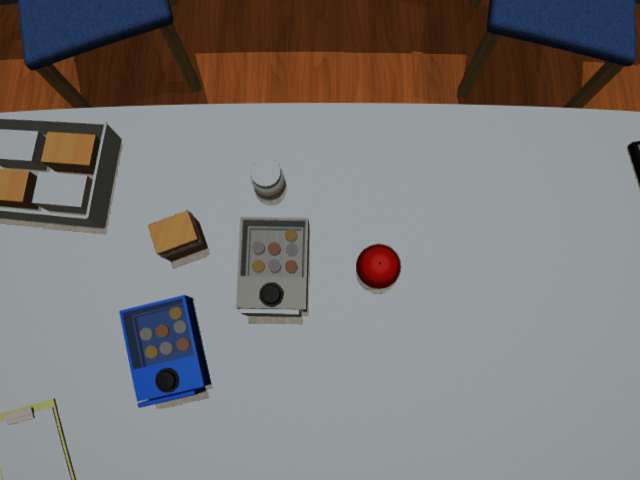

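View pics/side1.png

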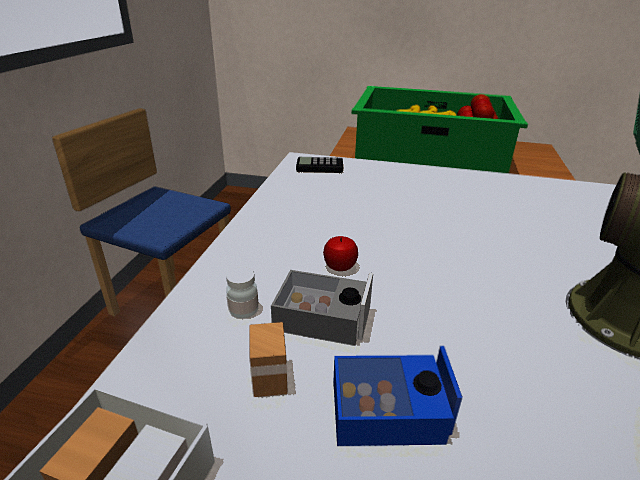

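The change box could be the grey box at (272,265) or the blue one at (165,350) in the top view. The task wants the grey one. I'll check it in a close crop and measure it.

```bash
cat > h.py <<'E'
import numpy as np, cv2
from scipy.spatial.transform import Rotation as Ro
from cell import vision
def cal(n):
    c=vision.calibration(n); return c["mtx"],np.array(c["distortion"]),np.array(c["eye"]),Ro.from_euler('xyz',c["orientation"]).as_matrix()
def rays(n,px):
    K,D,e,R=cal(n); u=cv2.undistortPoints(np.array(px,float).reshape(-1,1,2),K,D).reshape(-1,2)
    return e,np.c_[u,np.ones(len(u))]@R.T
def plane(n,px,z):
    e,r=rays(n,px); return e+r*((z-e[2])/r[:,2])[:,None]
def deproj(n,px,d):
    e,r=rays(n,px); return e+r*np.array([d[int(round(v)),int(round(u))] for u,v in px])[:,None]
def proj(n,P):
    K,D,e,R=cal(n); q=(np.array(P,float)-e)@R
    return cv2.projectPoints(q.reshape(-1,1,3),np.zeros(3),np.zeros(3),K,D)[0].reshape(-1,2)
E
python3 - <<'E'
from h import *
for n,(x0,y0,x1,y1),s in (("top",(220,200,330,330),5),("side",(250,250,400,360),5)):
    z=np.load(f"pics/{n}1.npz"); p,d=z["p"],z["d"]
    c=cv2.cvtColor(p,cv2.COLOR_RGB2BGR)[y0:y1,x0:x1]
    cv2.imwrite(f"pics/crop_{n}1.png",cv2.resize(c,None,fx=s if n=="side" else 4.5,fy=s if n=="side" else 4.5,interpolation=cv2.INTER_CUBIC))
    # black button
    m=np.zeros(p.shape[:2],np.uint8); m[y0:y1,x0:x1]=(p[y0:y1,x0:x1].max(2)<40)*255
    for k in cv2.findContours(m,0,1)[0]:
        if cv2.contourArea(k)>60: print(n,cv2.contourArea(k),cv2.boundingRect(k),cv2.fitEllipse(k))
# depth based: points with z 55..66, 70-78, 86-95 in grey region (top)
z=np.load("pics/top1.npz"); d=z["d"]
vv,uu=np.mgrid[200:330,220:330]; px=np.c_[uu.ravel(),vv.ravel()]
P=deproj("top",px,d)
for a,b in ((56,64),(70,78),(86,95)):
    q=P[(P[:,2]>a)&(P[:,2]<b)]; print(a,b,len(q),q.mean(0) if len(q) else 0, cv2.minAreaRect(q[:,:2].astype(np.float32)) if len(q)>3 else 0)
E
```

```text
top 378.0 (260, 283, 23, 23) ((270.9937744140625, 294.1583557128906), (21.90186309814453, 22.112764358520508), 44.02409744262695)
side 271.0 (339, 288, 22, 17) ((349.71533203125, 296.3174743652344), (16.6090030670166, 21.226001739501953), 96.30134582519531)
56 64 5758 [620.28074664 146.28820171  59.23424451] ((614.5895385742188, 146.86276245117188), (121.04209899902344, 170.7882843017578), 88.76000213623047)
70 78 288 [561.87571317 145.45574963  73.50593946] ((548.6991577148438, 132.61117553710938), (73.87191009521484, 31.14569664001465), 43.9264030456543)
86 95 292 [533.3476368  147.33115406  90.35411074] ((533.3116455078125, 147.439697265625), (96.38253784179688, 8.277153015136719), 88.62300109863281)
```

View pics/crop_top1.png

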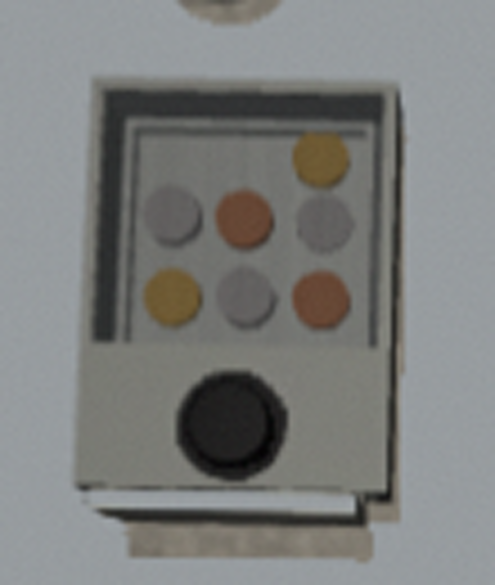

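View pics/crop_side1.png

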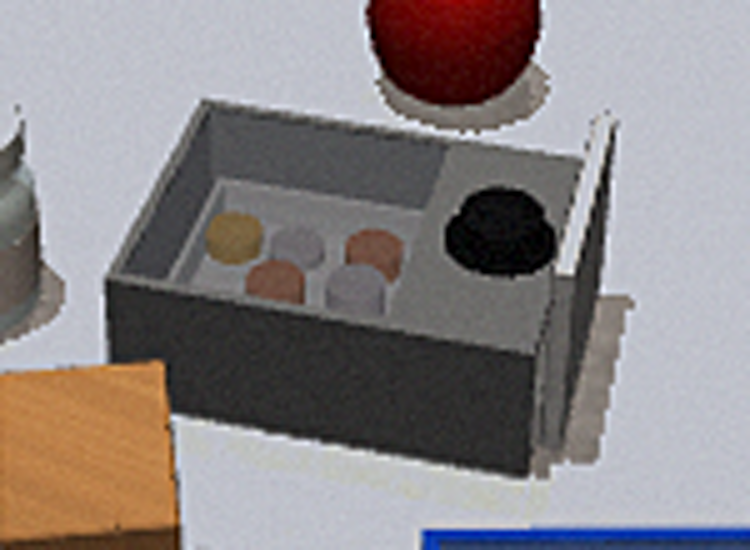

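The top crop shows the grey box. The button is at about (270.7,293.8) full-frame, inside a darker bezel. The white top edge of the front panel is just below it, at about v=311. The side crop agrees: button at (350,296), upright panel on its right, tray shut. Next I'll get the yaw and the points.

```bash
python3 - <<'E'
from h import *
z=np.load("pics/top1.npz"); p,d=z["p"],z["d"]
vv,uu=np.mgrid[200:330,220:330]; px=np.c_[uu.ravel(),vv.ravel()]
P=deproj("top",px,d)
q=P[(P[:,2]>87)&(P[:,2]<95)]; 
l=cv2.fitLine(q[:,:2].astype(np.float32),cv2.DIST_HUBER,0,.01,.01).ravel(); l*=np.sign(l[1]); print("panel dir",l,"yaw",np.arctan2(-l[0],l[1]))
# white edge by colour
m=np.zeros(p.shape[:2],np.uint8); m[304:318,236:304]=(p[304:318,236:304].min(2)>195)*255
ys,xs=np.nonzero(m); print(len(xs)); W=plane("top",np.c_[xs,ys],91); r=cv2.minAreaRect(W[:,:2].astype(np.float32)); print("white rect",r,W.mean(0))
# box top outline
g=P[(P[:,2]>57)&(P[:,2]<63)]; print("box",cv2.minAreaRect(g[:,:2].astype(np.float32)))
b=P[(P[:,2]>71)&(P[:,2]<77)&(P[:,0]>545)&(P[:,0]<582)&(abs(P[:,1]-147)<20)]
print("btn",len(b),b.mean(0),np.median(b[:,2]),cv2.minEnclosingCircle(b[:,:2].astype(np.float32)))
# button top by darkness
sub=p[280:310,258:286].max(2); print(sub[::2,::2])
for n,uv in (("top",(270.7,293.8)),("side",(349.8,293))): print(n,plane(n,[uv],74))
# bystanders
for n,s in (("apple",(380,265)),("jar",(266,173)),("tea",(176,233))): print(n,deproj("top",[s],d))
E
```

```text
panel dir [1.9279791e-02 9.9981415e-01 5.3337146e+02 1.4752032e+02] yaw -0.019280983
0Traceback (most recent call last):
  File "<stdin>", line 9, in <module>
  File "h.py", line 10, in plane
    e,r=rays(n,px); return e+r*((z-e[2])/r[:,2])[:,None]
        ~~~~^^^^^^
  File "h.py", line 7, in rays
    K,D,e,R=cal(n); u=cv2.undistortPoints(np.array(px,float).reshape(-1,1,2),K,D).reshape(-1,2)
                      ~~~~~~~~~~~~~~~~~~~^^^^^^^^^^^^^^^^^^^^^^^^^^^^^^^^^^^^^^^^
cv2.error: OpenCV(4.12.0) /io/opencv/modules/calib3d/src/undistort.dispatch.cpp:347: error: (-215:Assertion failed) CV_IS_MAT(_src) && CV_IS_MAT(_dst) && (_src->rows == 1 || _src->cols == 1) && (_dst->rows == 1 || _dst->cols == 1) && _src->cols + _src->rows - 1 == _dst->rows + _dst->cols - 1 && (CV_MAT_TYPE(_src->type) == CV_32FC2 || CV_MAT_TYPE(_src->type) == CV_64FC2) && (CV_MAT_TYPE(_dst->type) == CV_32FC2 || CV_MAT_TYPE(_dst->type) == CV_64FC2) in function 'cvUndistortPointsInternal'
```

```bash
python3 - <<'E'
from h import *
z=np.load("pics/top1.npz"); p,d=z["p"],z["d"]
vv,uu=np.mgrid[200:330,220:330]; px=np.c_[uu.ravel(),vv.ravel()]
P=deproj("top",px,d)
m=np.zeros(p.shape[:2],np.uint8); m[306:316,236:304]=(p[306:316,236:304].min(2)>p[306:316,236:304].min(2).max()-25)*255
ys,xs=np.nonzero(m); print(len(xs)); W=plane("top",np.c_[xs,ys],91); r=cv2.minAreaRect(W[:,:2].astype(np.float32)); print("white rect",r,W.mean(0))
g=P[(P[:,2]>57)&(P[:,2]<63)]; print("box",cv2.minAreaRect(g[:,:2].astype(np.float32)))
b=P[(P[:,2]>71)&(P[:,2]<77)&(P[:,0]>545)&(P[:,0]<582)&(abs(P[:,1]-147)<20)]
print("btn",len(b),b.mean(0),np.median(b[:,2]),cv2.minEnclosingCircle(b[:,:2].astype(np.float32)))
print(p[280:310:2,258:286:2].max(2))
for n,uv in (("top",(270.7,293.8)),("side",(349.8,293))): print(n,plane(n,[uv],74))
for n,s in (("apple",(380,265)),("jar",(266,173)),("tea",(176,233))): print(n,deproj("top",[s],d))
E
```

```text
278
white rect ((533.674560546875, 150.77703857421875), (14.897587776184082, 102.93890380859375), 0.3479114770889282) [532.84958577 153.55357689  91.        ]
box ((614.5895385742188, 146.86276245117188), (121.04209899902344, 170.7882843017578), 88.76000213623047)
btn 249 [564.06844174 147.61364183  73.63086173] 73.4931943524416 ((564.2796630859375, 147.63589477539062), 15.819608688354492)
[[124 123 123 123 125 126 125 125 126 125 124 125 125 124]
 [124 124 124 125 122  96  82  81  85 121 127 123 123 123]
 [124 124 122  99  37  30  23  27  32  38  87 126 125 128]
 [124 126  80  27  28  30  31  31  29  26  34  79 126 124]
 [125 107  35  27  32  34  34  34  33  33  25  35  90 127]
 [125  59  19  29  31  32  33  33  34  34  22  32  53 124]
 [122  34  25  30  32  32  35  34  33  35  34  18  33 120]
 [125  31  28  32  33  34  34  35  38  35  35  10  34 123]
 [125  34  20  31  31  33  32  33  36  36  28  10  41 125]
 [123  38  19  28  32  35  34  34  34  35  13  25  55 126]
 [126  87  32  17  30  33  34  35  36  16   5  31 111 126]
 [124 125  60  29  14  17  19  16   7  12  25  50 127 124]
 [124 123 120  66  33  29  27  27  27  34  76 125 125 126]
 [124 125 125 125 112  92  53  48  64 114 128 126 125 126]
 [109  91  90  80  87  88  98  88  88  90  89 104 120 123]]
top [[563.00236171 146.55939671  74.        ]]
side [[565.42486788 151.42647194  74.        ]]
apple [[612.99117637 -39.53962031  68.92510296]]
jar [[772.32977787 157.59041214  86.40824517]]
tea [[665.00503262 310.04910823  89.31123737]]
```

Measured at the right heights:
- The button is at (564.0,147.5), z=73.5.
- The middle of the panel is at (533.4,147.5), z=90.4, 30.6 mm away. It should be 30.
- The box yaw is about -0.02.

I'll line the jaws up with the box's x axis and open them to about 50 mm. One finger goes over the button, and the other stands about 22 mm in front of the panel. First step is to turn the tool by 75°.

Emit:
carry_out([
  [[0,0,0],6.3,0.532],
  [[0,0,0],6.3,0.532],
  [[0,0,0],6.3,0.532],
  [[0,0,0],6.3,0.532],
  [[0,0,0],6.3,0.532],
  [[0,0,0],6.3,0.532],
  [[0,0,0],6.3,0.532],
  [[0,0,0],6.3,0.532],
  [[0,0,0],6.3,0.532],
  [[0,0,0],6.3,0.532],
  [[0,0,0],6.3,0.532],
  [[0,0,0],5.8,0.532],
  [[0,0,0],0,0.532],
  [[0,0,0],0,0.532],
], grip_force=40)

```text
clock: 1.27
eef_pos: [151.3, 528.7, 227.2]
eef_rot: [-3.141, 0.0, 1.555]
wrist_force: [-0.7, -0.0, -0.3]
finger_gap: 50.1
```

Emit:
carry_out([
  [[-1.0,1.0,0],0,0.532],
  [[-2.0,2.1,0],0,0.532],
  [[-2.0,2.1,0],0,0.532],
  [[-2.0,2.1,0],0,0.532],
  [[-2.0,2.1,0],0,0.532],
  [[-2.0,2.1,0],0,0.532],
  [[-2.0,2.1,0],0,0.532],
  [[-2.0,2.1,0],0,0.532],
  [[-2.0,2.1,0],0,0.532],
  [[-2.0,2.1,0],0,0.532],
  [[-2.0,2.1,0],0,0.532],
  [[-2.0,2.1,0],0,0.532],
  [[-2.0,2.1,0],0,0.532],
  [[-2.0,2.1,0],0,0.532],
  [[-2.0,2.1,0],0,0.532],
  [[-2.0,2.1,0],0,0.532],
  [[-2.0,2.1,0],0,0.532],
  [[-2.0,2.0,0],0,0.532],
  [[-2.0,2.0,0],0,0.532],
  [[-0.4,0.3,0],0,0.532],
])

```text
clock: 2.93
eef_pos: [535.1, 144.0, 227.1]
eef_rot: [-3.142, 0.001, 1.552]
wrist_force: [-0.5, -1.6, 0.3]
finger_gap: 49.8
```

```bash
python3 - <<'E'
from h import *
from cell import manip
for n in ("side",):
    p,d=vision.camera(n); np.savez(f"pics/{n}2.npz",p=p,d=d)
    cv2.imwrite(f"pics/{n}2.png",cv2.cvtColor(p,cv2.COLOR_RGB2BGR))
s=manip.read_state(); print(s["eef_pos"],s["eef_rot"],s["joints"],s["finger_gap"],s["wrist_force"])
E
```

```text
[534.35258968 144.745057   227.0003288 ] [-3.14108338e+00  4.77317883e-04  1.55147706e+00] [ 1.98531630e-01  3.08657356e-01  1.51066634e+00 -3.67193467e-04
  1.32286937e+00  2.17941233e-01] 49.45285012086417 [-0.08749693 -0.25457436  0.44503657]
```

View pics/side2.png

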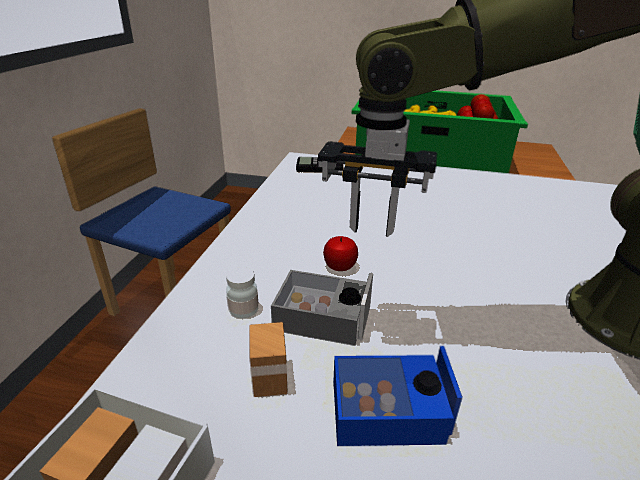

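The side view shows the rear finger's tip at (355,232) and the front finger's tip at (390,235), both above the grey box and astride the panel line. I'll nudge sideways and come down until the tips are just above the panel.

Emit:
carry_out([
  [[0.2,-0.1,0.5],0,0.532],
  [[0.12,-0.05,1.2],0,0.532],
  [[0,0,1.5],0,0.532],
  [[0,0,1.5],0,0.532],
  [[0,0,1.5],0,0.532],
  [[0,0,1.5],0,0.532],
  [[0,0,1.5],0,0.532],
  [[0,0,1.0],0,0.532],
  [[0,0,0.5],0,0.532],
  [[0,0,0.2],0,0.532],
  [[0,0,0],0,0.532],
  [[0,0,0],0,0.532],
  [[0,0,0],0,0.532],
])

```text
clock: 4.07
eef_pos: [532.1, 150.9, 119.2]
eef_rot: [3.14, -0.0, 1.552]
wrist_force: [0.4, -0.2, 0.7]
finger_gap: 50.0
```

```bash
python3 - <<'E'
from h import *
from cell import manip
for n in ("side","top"):
    p,d=vision.camera(n); np.savez(f"pics/{n}3.npz",p=p,d=d)
    c=p[200:360,250:450] if n=="side" else p[200:360,180:380]
    cv2.imwrite(f"pics/{n}3.png",cv2.resize(cv2.cvtColor(c,cv2.COLOR_RGB2BGR),None,fx=3.7,fy=3.7,interpolation=cv2.INTER_CUBIC))
s=manip.read_state(); print(s["clock"],s["eef_pos"],s["eef_rot"],s["finger_gap"],s["wrist_force"])
# predicted tip pixels
t=s["eef_pos"]; R=Ro.from_euler('xyz',s["eef_rot"]).as_matrix()
for sg in (1,-1): print(proj("side",[t+R@[x,sg*(s["finger_gap"]/2+6.25),22] for x in (-8,8)]).round(1).tolist())
print("btn",proj("side",[[564,147.5,74]]))
E
```

```text
4.1667 [532.02610483 150.80480399 118.99146961] [ 3.14076381e+00 -2.15992750e-04  1.55206290e+00] 49.802410450045926 [ 0.0656522   0.49672757 -0.01950224]
[[352.5, 280.3], [350.9, 285.3]]
[[386.2, 285.6], [385.1, 290.8]]
btn [[350.91178927 291.85449926]]
```

View pics/side3.png

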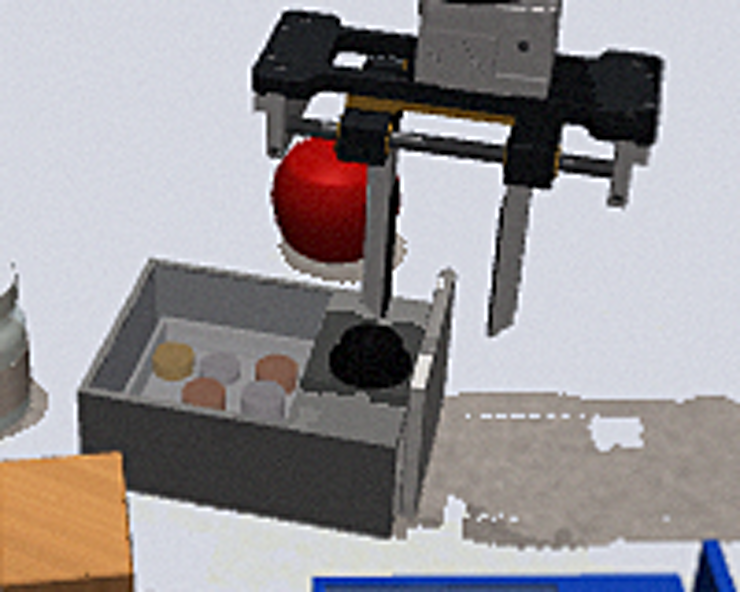

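View pics/top3.png

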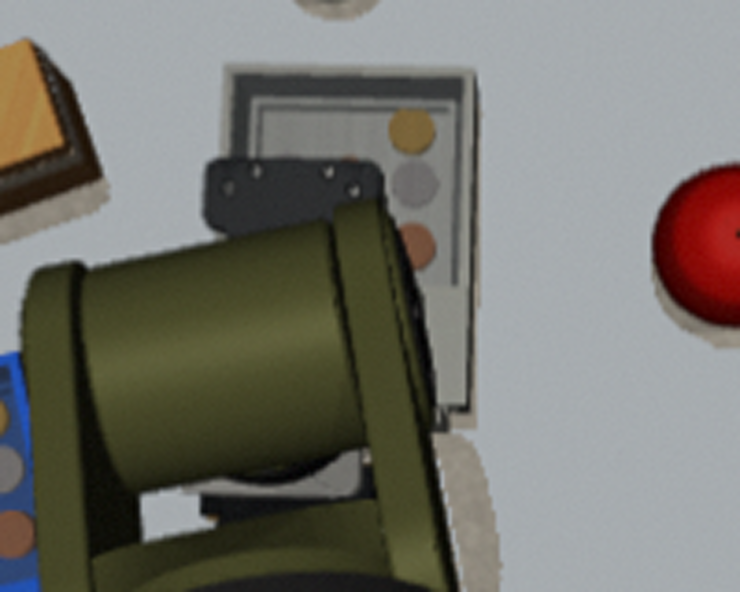

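The side crop shows the rear finger's tip at full-frame (352,286), above the button, and the front finger's tip at (384,290), clear in front of the panel. Both are where my projection put them. I'll take out the 2.7 mm y offset and come down to just above the button.

Emit:
carry_out([
  [[-0.15,0.05,0.3],0,0.532],
  [[-0.12,0.02,0.5],0,0.532],
  [[0,0,0.5],0,0.532],
  [[0,0,0.5],0,0.532],
  [[0,0,0.2],0,0.532],
  [[0,0,0],0,0.532],
  [[0,0,0],0,0.532],
])

```text
clock: 4.75
eef_pos: [532.5, 148.0, 98.3]
eef_rot: [-3.141, 0.0, 1.552]
wrist_force: [0.4, 0.1, -0.2]
finger_gap: 49.9
```

Emit:
carry_out([
  [[0,0,0.2],0,0.532],
  [[0,0,0.2],0,0.532],
  [[0,0,0.1],0,0.532],
  [[0,0,0],0,0.532],
  [[0,0,0],0,0.532],
  [[0,0,0],0,0.532],
])

```text
clock: 5.25
eef_pos: [532.6, 148.1, 93.6]
eef_rot: [3.141, -0.0, 1.552]
wrist_force: [0.7, 0.7, 3.3]
finger_gap: 49.9
```

The wrist reads 3.3 N with the tip at 71.6 mm, so the finger is on the button and about 3 mm in. Now I'll press through the release point.

Emit:
carry_out([
  [[0,0,0.2],0,0.532],
  [[0,0,0.2],0,0.532],
  [[0,0,0.1],0,0.532],
  [[0,0,0],0,0.532],
  [[0,0,0],0,0.532],
  [[0,0,0],0,0.532],
  [[0,0,0],0,0.532],
  [[0,0,0],0,0.532],
  [[0,0,0],0,0.532],
  [[0,0,0],0,0.532],
])

```text
clock: 6.08
eef_pos: [532.4, 148.0, 88.3]
eef_rot: [-3.141, 0.0, 1.552]
wrist_force: [-1.7, 1.2, 2.3]
finger_gap: 50.0
```

```bash
python3 - <<'E'
from h import *
from cell import manip
for n in ("side",):
    p,d=vision.camera(n); np.savez(f"pics/{n}4.npz",p=p,d=d)
    c=p[200:360,250:450]
    cv2.imwrite(f"pics/{n}4.png",cv2.resize(cv2.cvtColor(c,cv2.COLOR_RGB2BGR),None,fx=3.7,fy=3.7,interpolation=cv2.INTER_CUBIC))
s=manip.read_state(); print(s["clock"],s["eef_pos"],s["eef_rot"],s["finger_gap"],s["wrist_force"])
vv,uu=np.mgrid[250:330,330:400]; P=deproj("side",np.c_[uu.ravel(),vv.ravel()],d)
q=P[(abs(P[:,2]-91)<2)&(P[:,0]>480)&(P[:,0]<550)&(abs(P[:,1]-147)<52)]
q=q[abs(q[:,1]-148)>14]
print(len(q),np.percentile(q[:,0],[5,50,95]) if len(q) else "")
for t in (0,10,22,40): print(t,proj("side",[[530-t,197.5,91],[528-t,97.5,91]]).round(1).tolist())
E
```

```text
6.1333 [532.40482292 148.08368329  88.3238934 ] [-3.14135326e+00 -6.89668217e-06  1.55210702e+00] 49.81263114289913 [-0.46461381  1.20983981  2.37606278]
88 [509.54269754 512.91712878 516.34722912]
0 [[365.9, 304.1], [374.2, 272.1]]
10 [[371.6, 305.0], [379.4, 272.8]]
22 [[378.5, 306.1], [385.6, 273.7]]
40 [[388.9, 307.7], [395.0, 275.1]]
```

View pics/side4.png

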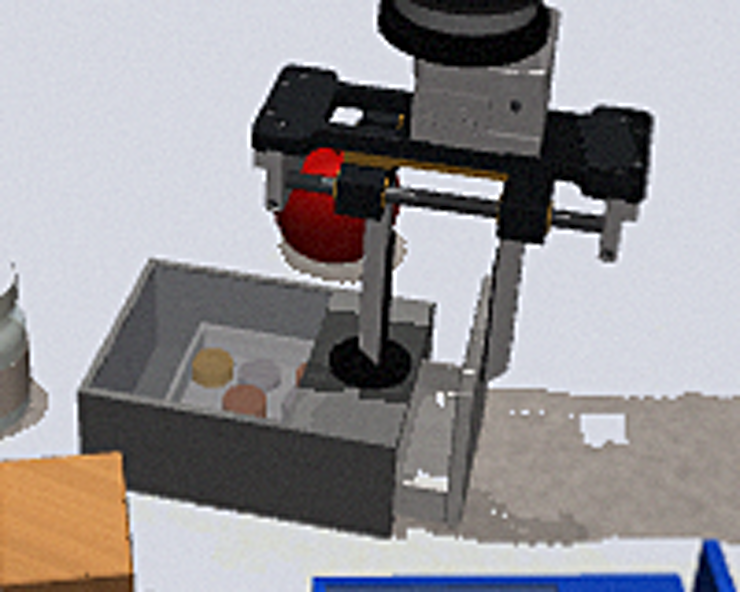

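The side view shows the tray out, its panel's top edge at about full-frame (378–383, 275–303). It is stopped against the front finger. The rear finger is holding the button nearly flush with its ring, at (350,297). Panel depth points give about 20 mm out. I'll wait a moment and check that it stays put.

Emit:
carry_out([
  [[0,0,0.05],0,0.532],
  [[0,0,0],0,0.532],
  [[0,0,0],0,0.532],
  [[0,0,0],0,0.532],
  [[0,0,0],0,0.532],
  [[0,0,0],0,0.532],
  [[0,0,0],0,0.532],
  [[0,0,0],0,0.532],
  [[0,0,0],0,0.532],
  [[0,0,0],0,0.532],
  [[0,0,0],0,0.532],
  [[0,0,0],0,0.532],
])

```text
clock: 7.13
eef_pos: [532.5, 148.1, 88.1]
eef_rot: [-3.142, -0.0, 1.552]
wrist_force: [-1.9, 0.7, 5.1]
finger_gap: 50.0
```

```bash
python3 - <<'E'
from h import *
from cell import manip
p,d=vision.camera("side")
s=manip.read_state(); print(s["clock"],s["eef_pos"],s["finger_gap"],s["wrist_force"],s["moment"])
c=p[260:330,320:410]; cv2.imwrite("pics/side5.png",cv2.resize(cv2.cvtColor(c,cv2.COLOR_RGB2BGR),None,fx=8,fy=8,interpolation=cv2.INTER_CUBIC))
vv,uu=np.mgrid[250:330,330:400]; P=deproj("side",np.c_[uu.ravel(),vv.ravel()],d)
q=P[(abs(P[:,2]-91)<2)&(P[:,0]>480)&(P[:,0]<550)&(abs(P[:,1]-147)<52)]; q=q[abs(q[:,1]-148)>14]
print(len(q),np.percentile(q[:,0],[5,50,95]))
E
```

```text
7.1833 [532.46569504 148.04214254  88.1070053 ] 50.13682579780747 [-1.5437962   0.46115633  4.56653206] [0.05141773 0.4075285  0.02965711]
87 [510.166891   513.24989948 516.40396921]
```

View pics/side5.png

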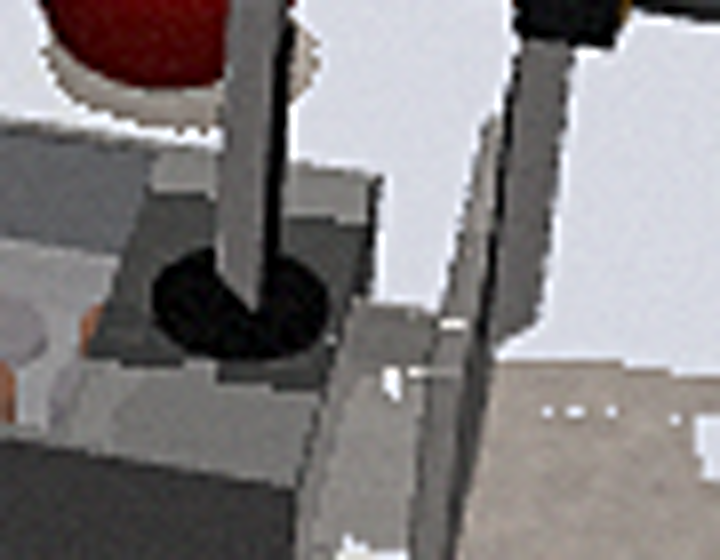

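The crop shows the rear fingertip pressing the button, at full-frame (352,297), and the front finger flat against the panel, at (382,295). Nothing has moved since the last look. I'm handing it in.

```bash
python3 -c "
from cell import workorder; print(workorder.sign_off())"
```

```text
the job is handed in; nothing more can be done
None
```

The job is handed in: one finger is holding the grey box's eject button down, and the other is blocking the coin tray's front panel about 20 mm out, inside the 10–40 mm allowed. The jaws stayed about 50 mm apart throughout, so nothing was pinched or lifted.

**Last checks, at 7.2 s:**
- **Button:** the fingertip stood at about 66 mm, which puts the button about 8 mm down. The wrist read 4.6–5.1 N upward, which fits the spring.
- **Tray:** the depth points on the panel gave about 20 mm out in both looks, 1 s apart. The jaw geometry predicted about 22 mm.
- **Groceries:** the arm stayed clear of them. The apple, carton and jar showed no change in the side view after the press, but I did not re-measure their positions.

**Readings that did not fully agree:**
- Just after the release the upward force read only 2.3 N. It rose to about 4.6–5.1 N after I pressed another 0.5 mm and waited; friction between the finger and the panel is my guess.
- The wrist's x force was about -1.5 to -1.9 N, below the 4 N tray spring. Friction at the button probably carries the rest.

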